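# Load a glass slab vase into the padded holder without over-stressing it

## Task

Take the wooden paddle off the carry frame and lay it flat on the bare bench, then lift the slab vase out by its narrow ends and stand it on the grey felt pad. Let go, take it again by its broad faces, stand it upright and square in the middle of the holder's bed between the two cheeks, release it, and slide the moving cheek up until the vase is snug between both cheeks. The glass chips easily: pinch it with less than 20 N per finger, feel for the bed and close the cheek gently so that nothing presses it with over 25 N, never tip it over, and leave the other things where they are.

Things in the scene. Friction and masses are not known exactly. Their poses are not given: they have to be found in the camera images.
- vase: the only slab-shaped glass piece: an upright rectangular block of clear glass, 58 long (its x) x 36 thick (its y) x 110 high, with a small bud hole in its top; 280 to 520 g. Origin at the centre of its underside, z up. The narrow ends face +-x, the broad faces +-y. It starts in the carry frame, under the paddle.
- carrier: fixed plywood carry frame: foot board 120 (x) x 100 (y) x 12 high, on it two upright boards 56 long (x) x 10 thick, their inner faces at y = +-23, tops at z = 126. The vase stands between them on the foot board (its top at 122), broad faces towards the boards, narrow ends open. Origin at the centre of the underside.
- paddle: loose wooden paddle, 110 g, lying across the tops of the frame's two boards, 4 mm above the vase. Blade 110 long (its x) x 42 wide (its y) x 24 thick, a round handle 21 dia x 75 long sticking out beyond the blade's -x end. Origin at the centre of the blade's underside; its centre of mass is about 15 mm towards the handle.
- pad: fixed grey felt pad, 150 x 150 x 8 thick; origin at the centre of its underside, top at z = 8. The bench on the robot's side of the pad (about x 0.38 to 0.48, y -0.1 to 0.1) is bare: room for the paddle.
- holder: fixed blue engraving holder; base 220 (x) x 100 (y) x 15 high, origin at the centre of its underside. The fixed cheek stands at +x, 50 wide (y), top at z = 145; in front of it floats the cheek pad. The sliding cheek faces it at -x. Between them lies a black rubber bed, x from -25 to 45, 46 wide (y).
- cheek_pad: black rubber-faced plate, 50 wide (y) x 126 high, on springs before the fixed cheek, its axes like the holder's. Origin at the lower edge of its inner face, at x = +45, z = 15 in the holder. It gives way towards +x by up to 12 mm at about 1.2 N per mm, and springs back: so the vase is held without being crushed.
- seat (a point): point in the holder's frame at x = +16, y = 0, z = 0 (underside level): the snug vase stands above it, its 58 length along the holder's x. The bed's top is set by hand anywhere from 30 to 50 above this point; that height is not reported: feel for it.
- jaw (a joint): travel of the sliding cheek along the holder's +x, in m, 0 (open, inner face at x = -40, 85 between the cheeks) to 0.042; starts at 0 to 0.010. Snug on the vase it reads 0.027, or a few mm more as the sprung pad gives. It slides against about 2.5 N of friction and stays where it is left.
- jaw_back (a point): middle of the sliding cheek's upper rear edge, on its -x side, at z = 145; it moves with the cheek. The cheek is 19 thick, 50 wide (y), 128 high. Free space behind it: push here towards the holder's +x, or grip the cheek across its 50 mm width.
- tumbler: bystander: green glass tumbler, 68 dia x 85 high; origin at the centre of its underside
- round_vase: bystander: round glass vase, 72 dia x 110 high; origin at the centre of its underside
- paperweight: bystander: low domed amber glass paperweight, 58 dia x 36 high; origin at the centre of its underside
- wet_block: bystander: round dark wooden shaping block, 80 dia x 55 high; origin at the centre of its underside
- scraper: bystander: spatula-like scraper lying flat, about 250 long; origin at the centre of its underside
- tin: bystander: metal tin, 72 dia x 100 high; origin at the centre of its underside
- jacks: bystander: steel jacks (a large pair of tweezers) lying flat, 230 long; origin at the centre of its underside
Things that resemble listed ones, but are neither listed nor needed, are in the scene too. Of the things like the paddle, leave any that is pink; of the rest the larger one is meant.

How it is judged:
By the outcome, as a careful person would: the job done as asked, in the order asked, and still so for the second after the job is handed in, with the robot touching nothing.
It also fails if it takes over 72 s, if anything falls off the work surface, if the arm or the gripper's body presses on something with over 40 N, if the wrist force passes 120 N, or if a joint passes its speed limit or range.

## Robot

A 7-joint arm with a two-finger parallel gripper is mounted at the origin on the work surface. World frame = base frame: x ahead of the robot, y to its left, z up, the work surface at z = 0. Lengths are in mm, angles in rad, forces in N, time in s.
With the tool pointing down it reaches from about 425 to 950 mm from the base axis. Payload 16.7 kg.
Tool frame: the origin (TCP) lies at the very end of the fingers, on their centre line; the grasp point (between the pads) lies 19 mm behind it (grip_depth is the distance from the TCP to the grasp point, in mm); z points along the fingers, y is the line along which they close (so a half turn about z gives the same grasp; the last joint's range is limited). The gripper opens to 94 mm and grips with 3 to 60 N. Pads are 16 mm wide; open, the fingers measure 119 mm over their backs; the gripper's body (75 mm by 177 mm) begins 78 mm behind the grasp point.
Start: joints at [-1.49, 0.426, 0.074, 1.606, -0.034, 1.111, -0.067], TCP at [153.76, 657.215, 205.467] pointing down, gripper open.
Joint ranges: [-2.85, 2.85], [-0.5, 2.14], [-1.23, 1.37], [0.21, 2.46], [-1.02, 4.16], [0.16, 2.05], [-2.73, 2.73]. Speed limits (rad/s): [1.89, 1.89, 2.39, 2.39, 3.01, 3.01, 3.01].

## Interface

Orientations are given as a unit quaternion [w, x, y, z].
In Python, from station import observe, read_camera, sign_off, grip_depth gives the robot as it stands.
- The arm moves only by the tool carry_out, never from a script. Its argument "deltas" is text: rows parted by semicolons, each of 7 numbers parted by spaces: the opening, from 0 (shut) to 1 (fully open), then the shift along the tool's x, y, z in m, then the turn, a rotation vector about the tool's x, y, z in degrees. A call has 1 to 5 rows; each row is the pose to reach, as a shift and turn from the pose commanded when the call began, along the tool's axes at that moment; what a row does not reach only later rows make up. A row lasts 1/10 s, in which the tool goes at most 50 mm and 8.59 degrees, less where a joint would pass 70% of its speed; a pose out of reach is approached as far as the arm can. A call with a gripper value outside its range is refused whole. The fingers move at their own pace and stop on an object; "newtons" is the grip in N (left out, the last holds). Time passes only in rows, so rows that repeat a pose let the fingers close. It gives the time, the measured TCP pose, the force, the opening and the grip force at its end, in the units of the state.
- observe(): the state, without advancing time (a new reading comes with each control period).
- read_camera(name): name is "scene" or "top" or "wrist"; returns a dict with "color" (480x640x3 uint8, red, green, blue), "z_map" (480x640 float32, mm along the optical axis (not along the pixel's ray), 0 where there is no reading), "fx", "fy", "cx", "cy" (pixels), "rvec" (rotation vector, rad) and "tvec" (3), from world to camera coordinates, as OpenCV has them; the wrist camera has in their place "hand_eye" (4x4, takes a point from camera to tool coordinates, whose origin is the TCP and whose axes are the flange's). Camera axes: x right, y down, z forward; pixel columns grow to the right and rows downward; lengths in mm; the calibration is good to about 2 mm. A picture is of the moment at which its call begins: read the wrist's pose just before it.
- sign_off(): hands the job in; it is judged then, once.
The state is a dict: "clock": time; "qpos": joint angles; "qd": joint speeds; "joint_efforts": joint torques, N m; "tool_pos": TCP position; "tool_rot": TCP orientation; "force": force on the tool from outside, world axes, zero at the start; "torque": the same for the moment, N m; "gripper_width": finger opening in mm; "finger_force": force on a finger pad.
Only numpy, scipy, OpenCV 4.12 (cv2) and the standard library are available. Lean on these libraries where they do the work, as an engineer would, in place of code of your own. Each camera call takes 0.05 s, during which the arm holds its last target. There are 200 camera calls.

## Working session

There is one attempt and no reset: what is moved stays moved. The work goes in short steps, Python scripts to look and compute and a tool call to move; the robot and the scene stay as the last step left them, time stands still between calls to the robot, and variables do not carry over. Pictures are saved under pics/ and viewed, at most 10 in all, crops included, and the job is handed in when it is done.

Besides the shell and the picture viewer there is one more tool, called after "Call:" as name(argument=value, ...) on one line, values as JSON. carry_out: Moves the arm, as the interface text tells. Its arguments: {"type":"object","properties":{"deltas":{"type":"string"},"newtons":{"type":"number"}},"required":["deltas"]}

```bash
mkdir -p pics; cat > h.py <<'E'
import numpy as np, cv2
from scipy.spatial.transform import Rotation as R
from station import observe, read_camera, sign_off, grip_depth
def Rt(o):
    q=o['tool_rot']; return R.from_quat([q[1],q[2],q[3],q[0]]).as_matrix()
def cloud(c,o=None):
    z=c['z_map'].astype(float); v,u=np.mgrid[:480,:640]
    P=np.dstack([(u-c['cx'])*z/c['fx'],(v-c['cy'])*z/c['fy'],z])
    if 'rvec' in c:
        M=cv2.Rodrigues(np.array(c['rvec'],float))[0]; W=(P-np.array(c['tvec']).ravel())@M
    else:
        H=np.array(c['hand_eye']); T=P@H[:3,:3].T+H[:3,3]; W=T@Rt(o).T+np.array(o['tool_pos'])
    W[z==0]=np.nan; return W
def save(n,im): cv2.imwrite('pics/'+n,cv2.cvtColor(im,cv2.COLOR_RGB2BGR))
E
python3 - <<'E'
from h import *
o=observe(); print(o)
for n in('top','scene'):
    c=read_camera(n); save(n+'0.png',c['color']); np.savez(n+'0.npz',**c)
    W=cloud(c); print(n,c['fx'],c['tvec'],c['rvec'])
E
```

```text
{'clock': 0.0, 'qpos': array([-1.49053427,  0.42674105,  0.07385184,  1.60661699, -0.0340708 ,
        1.11078844, -0.06711201]), 'qd': array([-0.00059131, -0.00074629,  0.00126417,  0.00141398, -0.00019155,
       -0.00139758, -0.00064376]), 'joint_efforts': array([-8.62810684e-04, -9.35772800e+01,  3.66574958e+00, -4.54198265e+01,
       -4.89199581e-02,  1.99267350e-02,  8.24880703e-05]), 'tool_pos': array([153.66864028, 656.82077339, 204.76521243]), 'tool_rot': array([-1.27422220e-05,  1.14644304e-01,  9.93406394e-01, -6.47287566e-04]), 'force': array([ 0.05424017,  0.5741602 , -0.2182805 ]), 'torque': array([-0.00546394, -0.00608519,  0.02537298]), 'finger_force': 0.0, 'gripper_width': 93.79233619247898}
top 563.3902732487644 [ -17.54972467  538.39999722 1528.7190282 ] [ 2.17945674 -2.02146017  0.218399  ]
scene 451.1200219280679 [ 132.43861532 -402.77977735 1446.13955604] [ 1.70590128  2.15798736 -0.58469903]
```

View pics/top0.png

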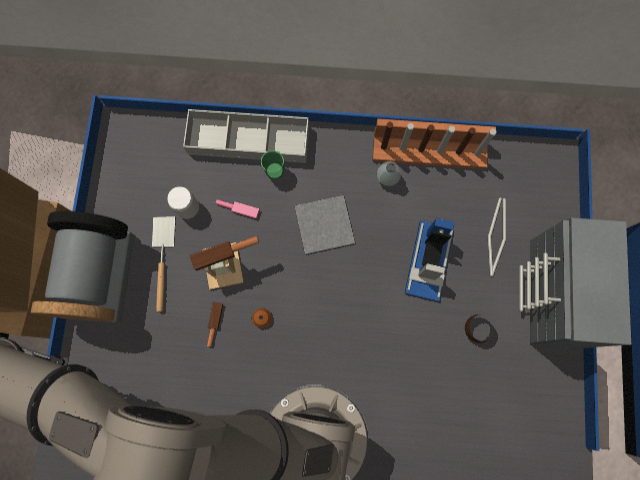

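View pics/scene0.png

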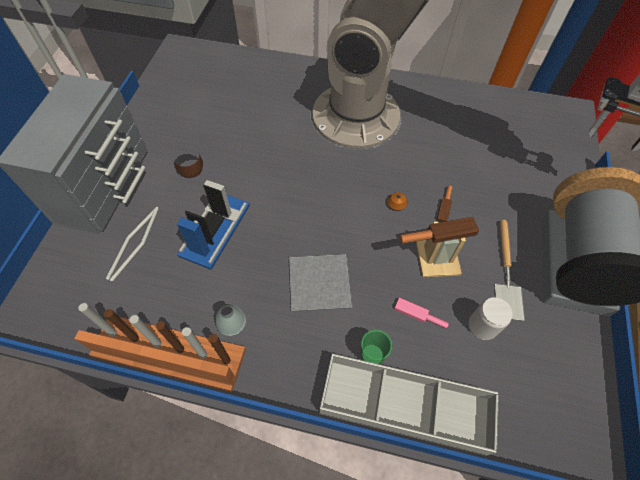

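The top view shows the paddle over the carrier at (225,252) with its handle to the right, the pad at (325,225), and the holder at (430,260) with the fixed cheek at the top (440,228) and the sliding cheek at (432,270). The small paddle at (215,320) and the pink one are decoys. The scene view agrees.

```bash
python3 - <<'E'
from h import *
def rect(P,name):
    P=P[:, :2].astype(np.float32)
    (c,s,a)=cv2.minAreaRect(P); print(name,len(P),'c',np.round(c,1),'s',np.round(s,1),'ang',round(a,1), 'box',np.round(cv2.boxPoints((c,s,a))).tolist())
for n in('top','scene'):
    c=dict(np.load(n+'0.npz')); W=cloud(c); col=c['color']; hsv=cv2.cvtColor(col,cv2.COLOR_RGB2HSV)
    x,y,z=[W[...,i] for i in range(3)]
    def box(u0,u1,v0,v1):
        m=np.zeros((480,640),bool); m[v0:v1,u0:u1]=1; return m
    if n=='top': B=dict(pad=box(180,265,225,300),felt=box(285,365,185,265),hold=box(398,460,210,308))
    else: B=dict(pad=box(390,490,205,285),felt=box(280,360,245,320),hold=box(170,260,170,275))
    print(n)
    m=B['pad']
    print('hist z',np.histogram(z[m&np.isfinite(z)],bins=[-20,-5,5,9,15,30,60,90,115,122,130,138,145,150,155,170])) 
    rect(W[m&(z>135)],'paddle all')
    rect(W[m&(z>143)&(hsv[...,2]<130)],'blade')
    mm=m&(z>143); P=W[mm]; print('z blade', np.nanmedian(P[:,2]))
    rect(W[m&(z>8)&(z<16)],'foot')
    rect(W[m&(z>108)&(z<131)],'boards')
    f=B['felt']&(z>5)&(z<12); rect(W[f],'felt')
    h=B['hold']; zz=z[h&(z>5)]; print(np.histogram(zz,bins=np.arange(5,165,10)))
    rect(W[h&(z>10)&(z<19)],'base')
    rect(W[h&(z>139)&(z<150)],'tops')
    rect(W[h&(z>135)&(z<150)&(hsv[...,1]<90)&(hsv[...,2]>90)],'jaw top?')
    rect(W[h&(z>139)&(z<150)&(hsv[...,1]>120)],'blue cheek')
    q=h&(z>22)&(z<60); print('bed z', np.percentile(z[q],[5,25,50,75,95]) if q.any() else 0)
    s=c['color']; 
    e=box(180,270,220,350) if n=='top' else box(380,500,180,290)
a=cv2.imread('pics/top0.png'); b=cv2.imread('pics/scene0.png')
o=np.hstack([cv2.resize(a[220:310,180:280],(400,360),interpolation=2),cv2.resize(a[210:310,390:480],(360,400),interpolation=2)[:360]])
o2=np.hstack([cv2.resize(b[190:280,385:485],(400,360),interpolation=2)[:240*2],cv2.resize(b[175:275,170:260],(360,400),interpolation=2)[:360]])
cv2.imwrite('pics/crop1.png',cv2.resize(np.vstack([o,o2]),(630,600)))
E
```

```text
top
hist z (array([ 501, 3686,  436,  362,  124,   64,   68,   66,   57,   64,   33,
        181,  381,  295,   31]), array([-20,  -5,   5,   9,  15,  30,  60,  90, 115, 122, 130, 138, 145,
       150, 155, 170]))
paddle all 907 c [476.4 276.1] s [ 44.7 184.7] ang 26.3 box [[415.0, 349.0], [497.0, 183.0], [537.0, 203.0], [455.0, 369.0]]
blade 654 c [475.4 275.6] s [ 43.4 184.1] ang 25.7 box [[416.0, 349.0], [496.0, 183.0], [535.0, 202.0], [455.0, 368.0]]
z blade 149.15558561072424
foot 460 c [474.6 309.7] s [226.  207.7] ang 89.3 box [[369.0, 198.0], [577.0, 195.0], [580.0, 421.0], [372.0, 424.0]]
boards 142 c [436.1 293.3] s [ 22. 103.] ang 27.5 box [[403.0, 334.0], [450.0, 243.0], [470.0, 253.0], [422.0, 344.0]]
felt 1869 c [601.8  19.2] s [239.2 234.3] ang 4.3 box [[474.0, 127.0], [491.0, -107.0], [730.0, -89.0], [712.0, 145.0]]
(array([812, 755, 184, 166, 244,  45,  40,  48,  40,  52,  54,  68,  64,
       234, 133]), array([  5,  15,  25,  35,  45,  55,  65,  75,  85,  95, 105, 115, 125,
       135, 145, 155]))
base 875 c [ 506.1 -289.2] s [162.8 260.9] ang 85.7 box [[370.0, -36
[... 1419 characters left out ...]
130, 135,
       288, 168]), array([  5,  15,  25,  35,  45,  55,  65,  75,  85,  95, 105, 115, 125,
       135, 145, 155]))
base 995 c [ 479.  -307.4] s [321.9 191.7] ang 20.5 box [[295.0, -274.0], [362.0, -453.0], [663.0, -341.0], [596.0, -161.0]]
tops 395 c [ 533.8 -294.7] s [ 53.1 145.8] ang 81.1 box [[458.0, -310.0], [602.0, -332.0], [610.0, -280.0], [466.0, -257.0]]
jaw top? 110 c [ 532.7 -293.3] s [ 51.1 143.2] ang 81.3 box [[458.0, -308.0], [600.0, -329.0], [607.0, -279.0], [466.0, -257.0]]
blue cheek 179 c [ 594.3 -303.5] s [52.2 23.4] ang 80.4 box [[578.0, -327.0], [602.0, -331.0], [610.0, -280.0], [587.0, -276.0]]
bed z [22.82572098 26.08682457 39.41945512 47.35409162 54.90405772]
```

View pics/crop1.png

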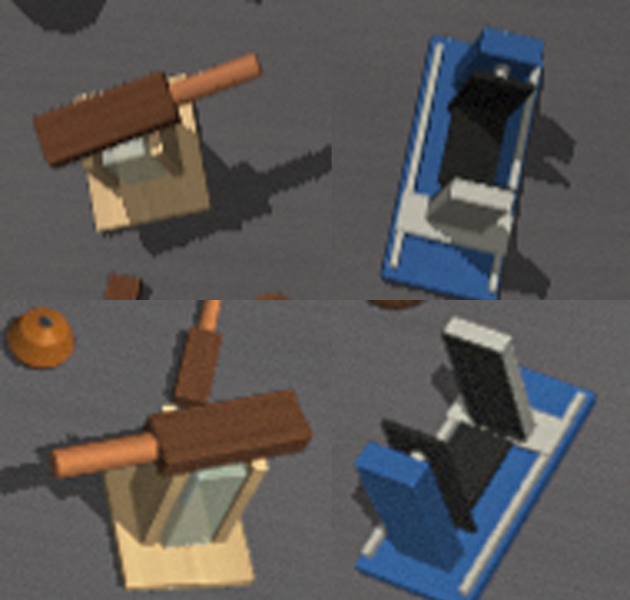

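```bash
cat >> h.py <<'E'
def plan(x,y,z,yaw):
    """delta in tool axes (m, deg) from the present pose to a tool-down pose with tool y at yaw"""
    o=observe(); M=Rt(o); t=np.radians(yaw); c,s=np.cos(t),np.sin(t)
    G=np.array([[-s,c,0],[c,s,0],[0,0,-1]]).T
    d=M.T@(np.array([x,y,z])-o['tool_pos'])/1000
    r=R.from_matrix(M.T@G).as_rotvec(degrees=True); print(np.round(d,4),np.round(r,1))
def st():
    o=observe(); M=Rt(o); print('t',round(o['clock'],2),'p',np.round(o['tool_pos'],1),'yaw',round(np.degrees(np.arctan2(M[1,1],M[0,1])),2),'F',np.round(o['force'],1),'w',round(o['gripper_width'],1),'ff',round(o['finger_force'],1),'q',np.round(o['qpos'],2)); return o
def onplane(c,px,z):
    M=cv2.Rodrigues(np.array(c['rvec'],float))[0]; C=-M.T@np.array(c['tvec']).ravel()
    px=np.atleast_2d(px).astype(float); d=np.c_[(px[:,0]-c['cx'])/c['fx'],(px[:,1]-c['cy'])/c['fy'],np.ones(len(px))]@M
    return C+d*((z-C[2])/d[:,2])[:,None]
E
python3 - <<'E'
from h import *
plan(300,420,260,60); plan(466,295,230,25.5)
for n in('top','scene'):
    c=dict(np.load(n+'0.npz')); W=cloud(c); hsv=cv2.cvtColor(c['color'],cv2.COLOR_RGB2HSV); z=W[...,2]
    B=[(195,255,240,295),(285,365,185,265),(398,460,210,308)] if n=='top' else [(410,470,235,285),(280,360,245,320),(170,260,170,275)]
    H,S,V=hsv[...,0],hsv[...,1],hsv[...,2]
    def rp(m,b,zz,name):
        k=np.zeros_like(m); k[b[2]:b[3],b[0]:b[1]]=m[b[2]:b[3],b[0]:b[1]]; k=k.astype(np.uint8)
        cs,_=cv2.findContours(k,cv2.RETR_EXTERNAL,cv2.CHAIN_APPROX_NONE); cc=max(cs,key=cv2.contourArea).reshape(-1,2)
        P=onplane(c,cc,zz)[:,:2].astype(np.float32); r=cv2.minAreaRect(P); print(n,name,np.round(r[0],1),np.round(r[1],1),round(r[2],1),np.round(cv2.boxPoints(r)).tolist())
    b=B[1]; print('felt V',np.median(V[b[2]+30:b[3]-30,b[0]+30:b[1]-30]),np.median(V[b[2]:b[2]+8,b[0]:b[0]+8]))
    Vb=cv2.medianBlur(V,5); 
    t=(np.median(V[b[2]+30:b[3]-30,b[0]+30:b[1]-30])+np.median(V[b[2]:b[2]+8,b[0]:b[0]+8]))/2
    rp(Vb>t,B[1],8,'felt')
    rp((S>100)&(H>95)&(H<130)&(abs(z-13)<12),B[2],15,'base')
    rp((H>12)&(H<26)&(S>70)&(V>120)&(z<25),B[0],12,'foot')
E
```

```text
[-0.1965 -0.1974 -0.0549] [-0.1  0.  16.8]
[-0.3866 -0.2813 -0.0248] [-0.1  0.  51.3]
felt V 126.0 50.0
top felt [617.2  20. ] [206.3 234.7] 4.3 [[506.0, 129.0], [523.0, -105.0], [729.0, -89.0], [711.0, 145.0]]
top base [ 515.4 -288.8] [ 99.9 220.8] 80.6 [[398.0, -320.0], [616.0, -356.0], [632.0, -258.0], [415.0, -222.0]]
top foot [443.  299.1] [ 90.5 101.2] 18.6 [[384.0, 333.0], [416.0, 237.0], [502.0, 266.0], [470.0, 361.0]]
felt V 135.0 95.5
scene felt [603.4  18.6] [148.8 148.7] 16.9 [[511.0, 68.0], [554.0, -74.0], [696.0, -31.0], [653.0, 111.0]]
scene base [ 520.2 -287.9] [102.7 223.5] 79.5 [[401.0, -318.0], [621.0, -359.0], [639.0, -258.0], [420.0, -217.0]]
scene foot [467.3 304. ] [107.5  99.9] 16.7 [[401.0, 336.0], [430.0, 241.0], [533.0, 272.0], [504.0, 367.0]]
```

Call:
carry_out(deltas="1 -0.17 -0.17 -0.05 0 0 16;1 -0.17 -0.17 -0.05 0 0 16;1 -0.17 -0.17 -0.05 0 0 16;1 -0.17 -0.17 -0.05 0 0 16;1 -0.17 -0.17 -0.05 0 0 16")

```text
clock: 0.6
tool_pos: [281.5, 450.7, 255.7]
tool_rot: [-0.0, 0.252, 0.968, -0.0]
force: [1.3, 0.6, 0.1]
gripper_width: 94.0
finger_force: 0.0
```

```bash
python3 -c "
from h import *
st(); plan(466,295,240,25.5)"
```

```text
t 0.6 p [281.5 450.7 255.7] yaw 60.8 F [1.3 0.6 0.1] w 94.0 ff 0.0 q [-1.32  0.14  0.21  1.88 -0.03  1.13 -0.04]
[-0.2371 -0.0459  0.0157] [-0.   0.  35.3]
```

Call:
carry_out(deltas="1 -0.237 -0.046 0.016 0 0 35.3;1 -0.237 -0.046 0.016 0 0 35.3;1 -0.237 -0.046 0.016 0 0 35.3;1 -0.237 -0.046 0.016 0 0 35.3;1 -0.237 -0.046 0.016 0 0 35.3")

```text
clock: 1.1
tool_pos: [466.7, 295.0, 239.4]
tool_rot: [0.0, 0.536, 0.844, -0.0]
force: [0.2, 1.0, -0.3]
gripper_width: 94.1
finger_force: 0.0
```

```bash
python3 - <<'E'
from h import *
o=st(); c=read_camera('wrist'); save('w1.png',c['color']); W=cloud(c,o); hsv=cv2.cvtColor(c['color'],cv2.COLOR_RGB2HSV)
z=W[...,2]; near=(abs(W[...,0]-466)<110)&(abs(W[...,1]-280)<130)
m=near&(z>140)&(z<158); P=W[m]; r=cv2.minAreaRect(P[:,:2].astype(np.float32)); print(r,np.median(P[:,2]))
k=cv2.morphologyEx(m.astype(np.uint8),cv2.MORPH_OPEN,np.ones((35,35)))
P=W[(k>0)&m]; r=cv2.minAreaRect(P[:,:2].astype(np.float32)); print('blade',r)
plan(466,295,240,25.5)
E
```

```text
t 1.1 p [466.7 295.  239.4] yaw 25.13 F [ 0.2  1.  -0.3] w 94.1 ff 0.0 q [-1.06  0.2   0.44  1.86 -0.1   1.1  -0.14]
((473.89599609375, 280.11102294921875), (42.12150955200195, 173.20799255371094), 25.228788375854492) 149.34047445822208
blade ((0.0, 0.0), (0.0, 0.0), 0.0)
[ 0.0066 -0.0024 -0.0009] [ 0.   0.1 -0.5]
```

View pics/w1.png

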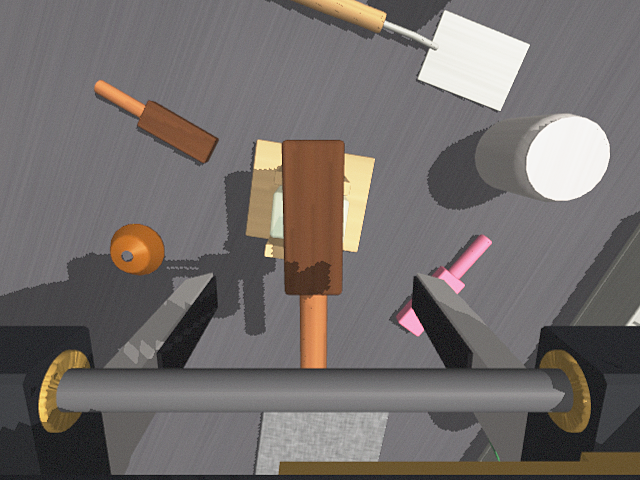

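The wrist view shows the blade centred at (313,215), aligned between the fingers, over the carrier.

Call:
carry_out(deltas="1 0 0 0.05 0 0 0;1 0 0 0.09 0 0 0;1 0 0 0.11 0 0 0;1 0 0 0.11 0 0 0")

```text
clock: 1.55
tool_pos: [463.5, 296.1, 126.8]
tool_rot: [-0.001, 0.533, 0.846, -0.003]
force: [-1.1, -0.5, 0.6]
gripper_width: 93.9
finger_force: 0.0
```

Call:
carry_out(deltas="0.3 0 0 0 0 0 0;0.3 0 0 0 0 0 0;0.3 0 0 0 0 0 0;0.3 0 0 0 0 0 0;0.3 0 0 0 0 0 0", newtons=15)

```text
clock: 2.05
tool_pos: [465.2, 297.5, 130.0]
tool_rot: [0.0, 0.533, 0.846, 0.0]
force: [1.0, 0.9, 0.8]
gripper_width: 57.6
finger_force: 0.0
```

Call:
carry_out(deltas="0.3 0 0 0 0 0 0;0.3 0 0 0 0 0 0;0.3 0 0 0 0 0 0;0.3 0 0 0 0 0 0")

```text
clock: 2.45
tool_pos: [465.1, 297.3, 129.6]
tool_rot: [-0.0, 0.533, 0.846, 0.0]
force: [-1.2, 0.1, 4.0]
gripper_width: 41.9
finger_force: 15.0
```

Call:
carry_out(deltas="0.3 0 0 -0.015 0 0 0;0.3 0 0 -0.04 0 0 0;0.3 0 0 -0.06 0 0 0;0.3 0 0 -0.06 0 0 0")

```text
clock: 2.85
tool_pos: [466.1, 297.9, 191.6]
tool_rot: [0.0, 0.533, 0.846, 0.002]
force: [0.2, -0.0, -1.0]
gripper_width: 42.2
finger_force: 15.0
```

```bash
python3 -c "
from h import *
st(); plan(440,20,120,0)"
```

```text
t 2.85 p [466.1 297.9 191.6] yaw 25.52 F [ 0.2 -0.  -1. ] w 42.2 ff 15.0 q [-1.05  0.25  0.43  1.92 -0.13  0.99 -0.11]
[-0.2396 -0.1436  0.0709] [ 0.2 -0.1 25.5]
```

Call:
carry_out(deltas="0.3 -0.04 -0.024 0 0 0 5;0.3 -0.08 -0.048 0.01 0 0 10;0.3 -0.12 -0.072 0.03 0 0 15;0.3 -0.16 -0.096 0.05 0 0 20;0.3 -0.2 -0.12 0.07 0 0 25.5")

```text
clock: 3.35
tool_pos: [442.3, 65.5, 119.2]
tool_rot: [-0.0, 0.708, 0.706, 0.0]
force: [1.7, 0.9, -1.5]
gripper_width: 41.6
finger_force: 15.0
```

```bash
python3 -c "
from h import *
st(); plan(440,20,10,0)"
```

```text
t 3.35 p [442.3  65.5 119.2] yaw -0.16 F [ 1.7  0.9 -1.5] w 41.6 ff 15.0 q [-0.84  0.18  0.61  2.21 -0.15  0.79 -0.13]
[-0.0455 -0.0021  0.1092] [ 0.  -0.  -0.2]
```

Call:
carry_out(deltas="0.3 -0.045 0 0.03 0 0 0;0.3 -0.045 0 0.07 0 0 0;0.3 -0.045 0 0.1 0 0 0;0.3 -0.045 0 0.109 0 0 0;0.3 -0.045 0 0.109 0 0 0")

```text
clock: 3.85
tool_pos: [442.2, 21.6, 10.4]
tool_rot: [-0.0, 0.707, 0.707, -0.001]
force: [0.5, -0.8, -0.6]
gripper_width: 41.7
finger_force: 15.0
```

Call:
carry_out(deltas="0.3 0 0 0.002 0 0 0;0.3 0 0 0.003 0 0 0;0.3 0 0 0.004 0 0 0;0.3 0 0 0.004 0 0 0")

```text
clock: 4.25
tool_pos: [443.6, 22.5, 7.9]
tool_rot: [0.0, 0.707, 0.707, 0.001]
force: [-1.0, 0.4, -1.1]
gripper_width: 41.9
finger_force: 15.0
```

Call:
carry_out(deltas="0.3 0 0 0.001 0 0 0;0.3 0 0 0.002 0 0 0;0.3 0 0 0.002 0 0 0")

```text
clock: 4.55
tool_pos: [443.2, 22.2, 5.3]
tool_rot: [-0.0, 0.707, 0.707, -0.0]
force: [0.6, -0.9, -1.7]
gripper_width: 41.5
finger_force: 15.0
```

Call:
carry_out(deltas="0.3 0 0 0.001 0 0 0;0.3 0 0 0.001 0 0 0;0.3 0 0 0.001 0 0 0")

```text
clock: 4.85
tool_pos: [443.2, 22.1, 4.3]
tool_rot: [-0.0, 0.707, 0.707, -0.0]
force: [0.1, 0.1, -1.1]
gripper_width: 42.0
finger_force: 15.0
```

Call:
carry_out(deltas="0.3 0 0 0.001 0 0 0;0.3 0 0 0.001 0 0 0;0.3 0 0 0.001 0 0 0")

```text
clock: 5.15
tool_pos: [443.3, 22.1, 3.4]
tool_rot: [0.0, 0.707, 0.707, 0.0]
force: [-0.2, 0.7, 2.9]
gripper_width: 41.9
finger_force: 15.0
```

Call:
carry_out(deltas="0.3 0 0 0.001 0 0 0;0.3 0 0 0.001 0 0 0;0.3 0 0 0.001 0 0 0")

```text
clock: 5.45
tool_pos: [443.3, 22.2, 2.6]
tool_rot: [-0.0, 0.707, 0.707, 0.0]
force: [-3.2, 0.1, 14.4]
gripper_width: 41.7
finger_force: 15.0
```

Call:
carry_out(deltas="0.65 0 0 -0.001 0 0 0;0.65 0 0 -0.001 0 0 0;0.65 0 0 -0.001 0 0 0;0.65 0 0 -0.001 0 0 0")

```text
clock: 5.85
tool_pos: [443.2, 22.2, 3.3]
tool_rot: [0.0, 0.707, 0.707, -0.0]
force: [0.3, 0.4, -0.0]
gripper_width: 60.8
finger_force: 0.0
```

Call:
carry_out(deltas="0.65 0 0 -0.05 0 0 0;0.9 0 0 -0.1 0 0 0;1 0 0 -0.15 0 0 0;1 0 0 -0.2 0 0 0;1 0 0 -0.25 0 0 0")

```text
clock: 6.35
tool_pos: [442.8, 21.7, 255.4]
tool_rot: [0.0, 0.707, 0.707, 0.0]
force: [1.0, 0.9, -0.3]
gripper_width: 89.8
finger_force: 0.0
```

```bash
python3 - <<'E'
from h import *
st()
for n in('top','scene'):
    c=read_camera(n); np.savez(n+'1.npz',**c); W=cloud(c); z=W[...,2]
    b=(195,260,235,300) if n=='top' else (405,475,215,285)
    m=np.zeros(z.shape,bool); m[b[2]:b[3],b[0]:b[1]]=1
    hsv=cv2.cvtColor(c['color'],cv2.COLOR_RGB2HSV); H,S,V=cv2.split(hsv)
    t=m&(z>119)&(z<133); r=cv2.minAreaRect(W[t][:,:2].astype(np.float32)); print(n,'tops',t.sum(),r)
    k=(m&(H>12)&(H<26)&(S>70)&(z<20)).astype(np.uint8); cc=max(cv2.findContours(k,0,1)[0],key=cv2.contourArea).reshape(-1,2)
    r=cv2.minAreaRect(onplane(c,cc,12)[:,:2].astype(np.float32)); print('foot',r)
plan(457,303,330,17)
E
```

```text
t 6.35 p [442.8  21.7 255.4] yaw -0.0 F [ 1.   0.9 -0.3] w 89.8 ff 0.0 q [-0.91 -0.06  0.7   2.07  0.04  1.12 -0.23]
top tops 379 ((458.16314697265625, 303.1954345703125), (58.88389587402344, 66.53520202636719), 15.66208553314209)
foot ((455.44720458984375, 302.43865966796875), (121.95915985107422, 100.04529571533203), 16.205087661743164)
scene tops 511 ((460.0794677734375, 301.27899169921875), (60.04404067993164, 66.86958312988281), 16.434776306152344)
foot ((459.7398376464844, 300.6404724121094), (124.01039123535156, 101.90299224853516), 16.72943878173828)
[ 0.2807  0.0118 -0.0697] [  0.5  -0.2 -17. ]
```

Call:
carry_out(deltas="1 0.05 0.003 0 0 0 -4;1 0.1 0.006 0 0 0 -8;1 0.15 0.01 0 0 0 -12;1 0.2 0.012 0 0 0 -16.4;1 0.25 0.014 0 0 0 -16.4")

```text
clock: 6.95
tool_pos: [456.7, 273.7, 252.9]
tool_rot: [-0.0, 0.598, 0.802, -0.0]
force: [1.1, -0.2, 0.2]
gripper_width: 94.1
finger_force: 0.0
```

```bash
python3 - <<'E'
from h import *
o=st(); c=read_camera('wrist'); save('w2.png',c['color']); W=cloud(c,o); np.savez('w2.npz',W=W,**c); z=W[...,2]
near=np.hypot(W[...,0]-459,W[...,1]-302)<60
t=near&(z>122.5)&(z<132); print('tops',cv2.minAreaRect(W[t][:,:2].astype(np.float32)),np.median(z[t]))
H,S,V=cv2.split(cv2.cvtColor(c['color'],cv2.COLOR_RGB2HSV))
g=near&(z>112)&(z<130)&(S<60); print('glass?',g.sum(),cv2.minAreaRect(W[g][:,:2].astype(np.float32)),np.median(z[g]))
plan(459,302,250,16.4)
E
```

```text
t 6.95 p [456.7 273.7 252.9] yaw 16.61 F [ 1.1 -0.2  0.2] w 94.1 ff 0.0 q [-1.11  0.15  0.51  1.89 -0.08  1.12 -0.28]
tops ((458.3096923828125, 303.3436584472656), (57.33228302001953, 66.2164306640625), 15.699746131896973) 125.3753977224552
glass? 3371 ((458.9873046875, 303.4863586425781), (57.63275909423828, 65.43490600585938), 17.21329689025879) 121.54172636932648
[0.0179 0.0091 0.0024] [-0.  -0.1  0.5]
```

View pics/w2.png

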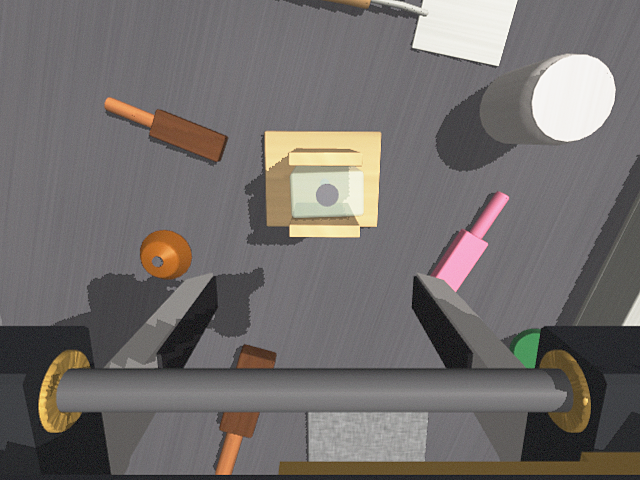

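The vase's top shows at (327,193) between the boards, with the bud hole at (327,195); it is turned about 2° in its slot.

```bash
python3 - <<'E'
from h import *
d=np.load('w2.npz'); W=d['W']; H,S,V=cv2.split(cv2.cvtColor(d['color'],cv2.COLOR_RGB2HSV))
print([(u,v,H[v,u],S[v,u],V[v,u],np.round(W[v,u],1).tolist()) for u,v in [(300,180),(350,180),(350,210),(300,210),(325,158),(327,230),(327,195)]])
m=np.zeros(H.shape,np.uint8); m[166:224,280:375]=1; m&=((H>30)&(H<100)&(V>120)).astype(np.uint8)
cc=max(cv2.findContours(m,0,1)[0],key=cv2.contourArea).reshape(-1,2); print(cv2.minAreaRect(cc.astype(np.float32)))
# pixel -> plane z=121.5
def wp(px,z):
    Hh=d['hand_eye']; o=observe(); A=Rt(o); r=np.c_[(px[:,0]-d['cx'])/d['fx'],(px[:,1]-d['cy'])/d['fy'],np.ones(len(px))]
    D=r@Hh[:3,:3].T@A.T; C=A@Hh[:3,3]+o['tool_pos']; return C+D*((z-C[2])/D[:,2])[:,None]
print(cv2.minAreaRect(wp(cc,122)[:,:2].astype(np.float32)))
print(wp(np.array([[327,195.]]),122))
E
```

```text
[(300, 180, np.uint8(34), np.uint8(25), np.uint8(221), [435.6, 309.0, 120.9]), (350, 180, np.uint8(28), np.uint8(20), np.uint8(243), [472.6, 320.3, 122.8]), (350, 210, np.uint8(37), np.uint8(27), np.uint8(214), [479.9, 297.8, 121.8]), (300, 210, np.uint8(44), np.uint8(29), np.uint8(205), [442.1, 286.6, 122.4]), (325, 158, np.uint8(25), np.uint8(66), np.uint8(246), [449.1, 330.8, 126.2]), (327, 230, np.uint8(26), np.uint8(70), np.uint8(246), [466.9, 278.0, 125.6]), (327, 195, np.uint8(140), np.uint8(5), np.uint8(159), [459.0, 304.0, 121.9])]
((321.2217102050781, 193.15614318847656), (47.13706588745117, 61.501739501953125), 87.27368927001953)
((453.27398681640625, 312.6625061035156), (48.54148864746094, 36.52481460571289), 18.815919876098633)
[[457.64082184 312.70825156 122.        ]]
```

```bash
python3 - <<'E'
from h import *
d=np.load('w2.npz'); W=d['W']; H,S,V=cv2.split(cv2.cvtColor(d['color'],cv2.COLOR_RGB2HSV))
m=np.zeros(H.shape,np.uint8); m[163:226,280:375]=1; m&=((S<45)&(V>120)&(abs(W[...,2]-122)<3.5)).astype(np.uint8)
m=cv2.morphologyEx(m,cv2.MORPH_OPEN,np.ones((3,3))); cc=max(cv2.findContours(m,0,1)[0],key=cv2.contourArea).reshape(-1,2); P=W[cc[:,1],cc[:,0]]
print(cv2.minAreaRect(cc.astype(np.float32)),cv2.minAreaRect(P[:,:2].astype(np.float32)))
st(); plan(459,303.5,170,18)
E
```

```text
((326.9527282714844, 193.94082641601562), (44.949058532714844, 73.26940155029297), 88.26429748535156) ((458.8822326660156, 304.15277099609375), (57.05733108520508, 35.51142501831055), 18.366029739379883)
t 7.0 p [455.5 282.2 252.4] yaw 16.91 F [-4.7  8.9 -0.7] w 93.9 ff 0.0 q [-1.12  0.16  0.51  1.89 -0.09  1.12 -0.29]
[0.0192 0.0096 0.0824] [-0.  -0.1 -1.1]
```

Call:
carry_out(deltas="1 0.02 0.009 0.04 0 0 -1.5;1 0.02 0.009 0.08 0 0 -1.5;1 0.02 0.009 0.08 0 0 -1.5;1 0.02 0.009 0.08 0 0 -1.5")

```text
clock: 7.4
tool_pos: [460.1, 292.7, 173.7]
tool_rot: [0.0, 0.589, 0.808, -0.001]
force: [1.2, 0.4, 0.7]
gripper_width: 94.1
finger_force: 0.0
```

```bash
python3 -c "
from h import *
st(); plan(459,304,76,18.3)"
```

```text
t 7.4 p [460.1 292.7 173.7] yaw 17.87 F [1.2 0.4 0.7] w 94.1 ff 0.0 q [-1.1   0.27  0.49  1.95 -0.15  0.96 -0.22]
[0.0112 0.0025 0.0977] [-0.1  0.1 -0.4]
```

Call:
carry_out(deltas="1 0.011 0.0025 0.01 0 0 -0.4;1 0.011 0.0025 0.05 0 0 -0.4;1 0.011 0.0025 0.085 0 0 -0.4;1 0.011 0.0025 0.097 0 0 -0.4;1 0.011 0.0025 0.097 0 0 -0.4")

```text
clock: 7.9
tool_pos: [458.9, 304.8, 76.1]
tool_rot: [-0.0, 0.585, 0.811, -0.001]
force: [0.2, -0.6, -0.3]
gripper_width: 93.7
finger_force: 0.0
```

```bash
python3 -c "
from h import *
st(); plan(459,304,76,18.3)"
```

```text
t 7.9 p [458.9 304.8  76.1] yaw 18.33 F [ 0.2 -0.6 -0.3] w 93.7 ff 0.0 q [-1.05  0.41  0.44  2.02 -0.25  0.76 -0.15]
[-0.0008 -0.0001  0.0001] [-0.1  0.   0. ]
```

Call:
carry_out(deltas="0.5 0 0 0 0 0 0;0.5 0 0 0 0 0 0;0.5 0 0 0 0 0 0;0.5 0 0 0 0 0 0;0.5 0 0 0 0 0 0", newtons=16)

```text
clock: 8.4
tool_pos: [458.8, 304.8, 76.8]
tool_rot: [-0.0, 0.585, 0.811, 0.0]
force: [-1.5, -0.6, 2.2]
gripper_width: 58.2
finger_force: 16.0
```

Call:
carry_out(deltas="0.5 0 0 0 0 0 0;0.5 0 0 0 0 0 0;0.5 0 0 0 0 0 0")

```text
clock: 8.7
tool_pos: [458.5, 304.7, 76.5]
tool_rot: [-0.0, 0.585, 0.811, -0.0]
force: [-5.0, -1.1, 6.3]
gripper_width: 58.3
finger_force: 16.0
```

Call:
carry_out(deltas="0.5 0 0 -0.003 0 0 0;0.5 0 0 -0.006 0 0 0;0.5 0 0 -0.012 0 0 0;0.5 0 0 -0.018 0 0 0;0.5 0 0 -0.02 0 0 0")

```text
clock: 9.2
tool_pos: [459.4, 304.9, 97.2]
tool_rot: [0.0, 0.585, 0.811, 0.0]
force: [1.0, 0.2, -5.7]
gripper_width: 58.0
finger_force: 16.0
```

Call:
carry_out(deltas="0.5 0 0 -0.02 0 0 0;0.5 0 0 -0.05 0 0 0;0.5 0 0 -0.08 0 0 0;0.5 0 0 -0.11 0 0 0;0.5 0 0 -0.135 0 0 0")

```text
clock: 9.7
tool_pos: [459.2, 304.6, 233.2]
tool_rot: [0.0, 0.586, 0.811, 0.0]
force: [0.2, -0.2, -5.7]
gripper_width: 57.7
finger_force: 16.0
```

```bash
python3 -c "
from h import *
st(); plan(603,19,160,-9.5)"
```

```text
t 9.7 p [459.2 304.6 233.2] yaw 18.32 F [ 0.2 -0.2 -5.7] w 57.7 ff 16.0 q [-1.13  0.21  0.51  1.88 -0.11  1.08 -0.27]
[-0.3164  0.0467  0.0731] [ 0.  -0.  27.8]
```

Call:
carry_out(deltas="0.5 -0.03 0.005 0 0 0 3;0.5 -0.07 0.01 0 0 0 7;0.5 -0.115 0.017 0 0 0 11;0.5 -0.16 0.024 0 0 0 15;0.5 -0.2 0.03 0.01 0 0 18")

```text
clock: 10.2
tool_pos: [551.7, 122.3, 222.6]
tool_rot: [0.0, 0.706, 0.708, 0.001]
force: [1.0, -0.2, -4.7]
gripper_width: 58.1
finger_force: 16.0
```

```bash
python3 -c "
from h import *
st(); plan(603,19,100,-9.5)"
```

```text
t 10.2 p [551.7 122.3 222.6] yaw 0.14 F [ 1.  -0.2 -4.7] w 58.1 ff 16.0 q [-0.88  0.26  0.66  1.87 -0.18  1.07 -0.14]
[-0.1035  0.0508  0.1226] [ 0.1 -0.1  9.6]
```

Call:
carry_out(deltas="0.5 -0.035 0.017 0.02 0 0 4;0.5 -0.07 0.034 0.05 0 0 7;0.5 -0.095 0.047 0.08 0 0 9.6;0.5 -0.1035 0.051 0.11 0 0 9.6;0.5 -0.1035 0.051 0.123 0 0 9.6")

```text
clock: 10.7
tool_pos: [601.1, 19.1, 96.0]
tool_rot: [-0.0, 0.763, 0.647, -0.002]
force: [-0.1, 0.2, -4.9]
gripper_width: 58.3
finger_force: 16.0
```

Call:
carry_out(deltas="0.5 0 0 0.008 0 0 0;0.5 0 0 0.014 0 0 0;0.5 0 0 0.02 0 0 0;0.5 0 0 0.022 0 0 0;0.5 0 0 0.022 0 0 0")

```text
clock: 11.2
tool_pos: [602.1, 21.6, 76.7]
tool_rot: [0.0, 0.762, 0.648, 0.0]
force: [0.6, -0.4, -5.1]
gripper_width: 58.0
finger_force: 16.0
```

Call:
carry_out(deltas="0.5 0 0 0.001 0 0 0;0.5 0 0 0.002 0 0 0;0.5 0 0 0.002 0 0 0")

```text
clock: 11.5
tool_pos: [602.0, 21.2, 74.5]
tool_rot: [0.0, 0.762, 0.648, 0.0]
force: [0.3, 0.4, -4.7]
gripper_width: 58.0
finger_force: 16.0
```

Call:
carry_out(deltas="0.5 0 0 0.001 0 0 0;0.5 0 0 0.001 0 0 0;0.5 0 0 0.001 0 0 0")

```text
clock: 11.8
tool_pos: [602.0, 21.1, 73.4]
tool_rot: [-0.0, 0.762, 0.648, -0.0]
force: [0.7, -0.3, -4.3]
gripper_width: 57.9
finger_force: 16.0
```

Call:
carry_out(deltas="0.5 0 0 0.001 0 0 0;0.5 0 0 0.001 0 0 0;0.5 0 0 0.001 0 0 0")

```text
clock: 12.1
tool_pos: [602.2, 21.2, 72.7]
tool_rot: [0.0, 0.762, 0.648, 0.0]
force: [-2.5, 0.1, 3.1]
gripper_width: 58.0
finger_force: 16.0
```

Call:
carry_out(deltas="1 0 0 0 0 0 0;1 0 0 0 0 0 0;1 0 0 0 0 0 0;1 0 0 0 0 0 0;1 0 0 0 0 0 0")

```text
clock: 12.6
tool_pos: [602.0, 21.0, 72.3]
tool_rot: [0.0, 0.762, 0.648, -0.0]
force: [0.0, 0.0, 0.4]
gripper_width: 92.9
finger_force: 0.0
```

Call:
carry_out(deltas="1 0 0 -0.03 0 0 0;1 0 0 -0.08 0 0 0;1 0 0 -0.12 0 0 0;1 0 0 -0.15 0 0 8;1 0 0 -0.15 0 0 16")

```text
clock: 13.1
tool_pos: [603.9, 20.8, 226.6]
tool_rot: [0.001, 0.846, 0.533, 0.003]
force: [1.0, 0.4, 0.4]
gripper_width: 93.8
finger_force: 0.0
```

```bash
python3 - <<'E'
from h import *
o=st(); c=read_camera('wrist'); W=cloud(c,o); z=W[...,2]
H,S,V=cv2.split(cv2.cvtColor(c['color'],cv2.COLOR_RGB2HSV))
m=(abs(z-118)<4)&(np.hypot(W[...,0]-602,W[...,1]-21)<55)
k=cv2.morphologyEx(m.astype(np.uint8),cv2.MORPH_OPEN,np.ones((5,5)))
P=W[k>0]; print(len(P)); print(cv2.minAreaRect(P[:,:2].astype(np.float32)),np.median(P[:,2]))
save('w3.png',c['color']); plan(602,21,222,-99.5)
E
```

```text
t 13.1 p [603.9  20.8 226.6] yaw -25.6 F [1.  0.4 0.4] w 93.8 ff 0.0 q [-0.75  0.36  0.79  1.78 -0.29  1.11 -0.31]
3520
((603.16845703125, 21.62657356262207), (36.20490646362305, 57.87395477294922), 80.80484771728516) 117.59039412426031
[-0.0006 -0.0008  0.0024] [ 0.  -0.2 73.4]
```

View pics/w3.png

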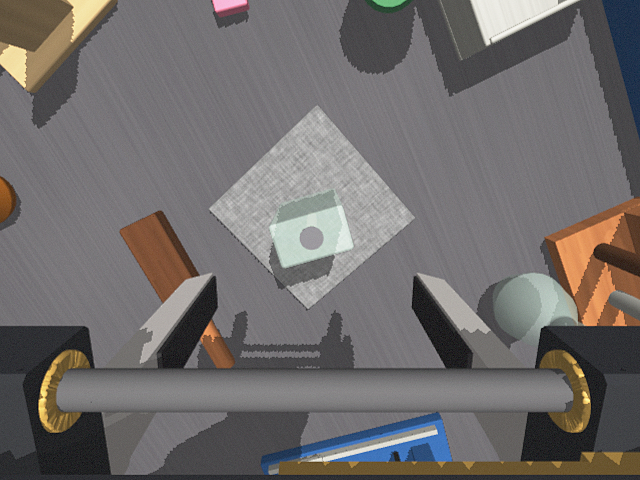

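The vase stands upright on the pad, its top centred at (312,237), and the paddle lies on the bench at (175,285). I now turn the gripper to take the broad faces.

Call:
carry_out(deltas="1 0 0 0 0 0 8;1 0 0 0 0 0 16;1 0 0 0 0 0 24;1 0 0 0 0 0 32;1 0 0 0 0 0 40")

```text
clock: 13.65
tool_pos: [601.6, 21.1, 221.7]
tool_rot: [0.0, 0.977, 0.213, -0.0]
force: [0.2, -0.5, 0.5]
gripper_width: 93.7
finger_force: 0.0
```

Call:
carry_out(deltas="1 0 0 0 0 0 8;1 0 0 0 0 0 16;1 0 0 0 0 0 24;1 0 0 0 0 0 32;1 0 0 0 0 0 33")

```text
clock: 14.15
tool_pos: [601.7, 21.2, 221.6]
tool_rot: [0.001, 0.997, -0.072, -0.001]
force: [0.4, 0.7, -0.2]
gripper_width: 93.9
finger_force: 0.0
```

```bash
python3 - <<'E'
from h import *
o=st(); plan(603,21.6,74,-99.2)
E
```

```text
t 14.15 p [601.7  21.2 221.6] yaw -98.31 F [ 0.4  0.7 -0.2] w 93.9 ff 0.0 q [-0.94  0.5   1.11  1.8  -0.48  1.15 -1.39]
[ 0.0014 -0.0008  0.1476] [0.1 0.1 0.9]
```

Call:
carry_out(deltas="1 0.001 -0.001 0.03 0 0 0.9;1 0.001 -0.001 0.07 0 0 0.9;1 0.001 -0.001 0.11 0 0 0.9;1 0.001 -0.001 0.14 0 0 0.9;1 0.001 -0.001 0.148 0 0 0.9")

```text
clock: 14.65
tool_pos: [601.2, 21.9, 71.3]
tool_rot: [0.001, 0.997, -0.078, -0.002]
force: [-0.6, 0.9, 0.1]
gripper_width: 93.9
finger_force: 0.0
```

Call:
carry_out(deltas="0.28 0 0 0 0 0 0;0.28 0 0 0 0 0 0;0.28 0 0 0 0 0 0;0.28 0 0 0 0 0 0;0.28 0 0 0 0 0 0", newtons=16)

```text
clock: 15.15
tool_pos: [603.5, 22.2, 75.1]
tool_rot: [-0.0, 0.997, -0.08, 0.0]
force: [-0.0, 0.6, 0.1]
gripper_width: 57.6
finger_force: 0.0
```

Call:
carry_out(deltas="0.28 0 0 0 0 0 0;0.28 0 0 0 0 0 0;0.28 0 0 0 0 0 0;0.28 0 0 0 0 0 0;0.28 0 0 0 0 0 0")

```text
clock: 15.65
tool_pos: [603.1, 21.9, 74.4]
tool_rot: [0.0, 0.997, -0.08, -0.0]
force: [-1.8, 0.1, 2.7]
gripper_width: 35.8
finger_force: 16.0
```

```bash
python3 - <<'E'
from h import *
o=st()
E
```

```text
t 15.65 p [603.1  21.9  74.4] yaw -99.17 F [-1.8  0.1  2.7] w 35.8 ff 16.0 q [-0.81  0.65  0.93  1.92 -0.66  0.91 -1.28]
```

Call:
carry_out(deltas="0.28 0 0 -0.01 0 0 0;0.28 0 0 -0.04 0 0 0;0.28 0 0 -0.08 0 0 0;0.28 0 0 -0.12 0 0 0;0.28 0 0 -0.16 0 0 0")

```text
clock: 16.15
tool_pos: [602.5, 21.6, 236.2]
tool_rot: [0.0, 0.997, -0.08, -0.0]
force: [1.2, 0.1, -5.2]
gripper_width: 36.0
finger_force: 16.0
```

```bash
python3 - <<'E'
from h import *
o=st(); plan(470,-230,310,-99.4)
E
```

```text
t 16.15 p [602.5  21.6 236.2] yaw -99.21 F [ 1.2  0.1 -5.2] w 36.0 ff 16.0 q [-0.95  0.48  1.12  1.78 -0.47  1.18 -1.42]
[-0.0906  0.2696 -0.0737] [0.  0.  0.2]
```

Call:
carry_out(deltas="0.28 -0.01 0.02 -0.02 0 0 0;0.28 -0.025 0.06 -0.035 0 0 0;0.28 -0.04 0.1 -0.05 0 0 0;0.28 -0.055 0.14 -0.065 0 0 0;0.28 -0.07 0.18 -0.074 0 0 0")

```text
clock: 16.65
tool_pos: [504.1, -146.4, 309.2]
tool_rot: [-0.0, 0.997, -0.08, -0.0]
force: [-0.2, -0.0, -5.0]
gripper_width: 35.9
finger_force: 16.0
```

Call:
carry_out(deltas="0.28 -0.007 0.03 0 0 0 0;0.28 -0.014 0.06 0 0 0 0;0.28 -0.018 0.08 0 0 0 0;0.28 -0.02 0.09 0 0 0 0;0.28 -0.02 0.09 0 0 0 0")

```text
clock: 17.15
tool_pos: [470.5, -231.3, 308.5]
tool_rot: [-0.0, 0.997, -0.081, -0.0]
force: [0.3, -0.0, -4.7]
gripper_width: 35.5
finger_force: 16.0
```

```bash
cat > hold.py <<'E'
from h import *
import sys
o=st(); c=read_camera('wrist'); W=cloud(c,o); z=W[...,2]; save(sys.argv[1],c['color'])
H,S,V=cv2.split(cv2.cvtColor(c['color'],cv2.COLOR_RGB2HSV))
near=(abs(W[...,0]-520)<140)&(abs(W[...,1]+290)<90)
def rp(m,n):
    k=cv2.morphologyEx(m.astype(np.uint8),cv2.MORPH_OPEN,np.ones((3,3))); cs=cv2.findContours(k,0,1)[0]
    for cc in sorted(cs,key=cv2.contourArea)[-2:]:
        if cv2.contourArea(cc)<80: continue
        cc=cc.reshape(-1,2); P=W[cc[:,1],cc[:,0]]; r=cv2.minAreaRect(P[:,:2].astype(np.float32)); print(n,'px',cc.mean(0).round(),'c',np.round(r[0],1),np.round(r[1],1),round(r[2],1),'z',round(float(np.nanmedian(P[:,2])),1))
blue=near&(H>95)&(H<130)&(S>100)
rp(blue&(abs(z-15)<6),'base'); rp(blue&(abs(z-145)<6),'bluetop'); rp(near&(abs(z-145)<5)&~blue,'jawtop'); 
rp(near&(abs(z-141)<7)&(V<70),'padtop')
b=near&(V<70)&(z>25)&(z<58); rp(b,'bed')
print('bed z',np.percentile(z[b],[10,50,90]) if b.any() else 0)
M=blue&(abs(z-15)<6); u=W[M][:,:2]; a=np.radians(-9.4); e=np.array([np.cos(a),np.sin(a)]); f=np.array([-e[1],e[0]])
print('base along',np.percentile(u@e,[.2,99.8]),'across',np.percentile(u@f,[.2,99.8]))
E
python3 hold.py w4.png
```

```text
t 17.15 p [ 470.5 -231.3  308.5] yaw -99.31 F [ 0.3 -0.  -4.7] w 35.5 ff 16.0 q [-0.77  0.2   1.3   1.85 -0.21  1.24 -1.15]
base px [372. 233.] c [ 418.6 -293.8] [59.4 26.1] 81.1 z 14.7
base px [351. 126.] c [ 554.7 -293.8] [ 84.4 150.8] 85.7 z 14.7
bluetop px [378.  60.] c [ 592.5 -302.4] [49.4 21.7] 80.8 z 143.5
jawtop px [377.  98.] c [ 564.2 -298.1] [49.5  5.7] 80.6 z 143.7
jawtop px [373. 212.] c [ 471.5 -283.1] [49.6 18.8] 80.9 z 143.6
padtop px [382.  99.] c [ 563.1 -303.5] [34.4  6. ] 80.5 z 143.3
bed px [359. 187.] c [ 480.5 -283.9] [48.7  1. ] 81.6 z 39.4
bed px [362. 147.] c [ 527.7 -291.7] [45.8 68.1] 80.8 z 46.6
bed z [45.26503251 46.50466826 47.75343442]
base along [448.19302914 667.06371649] across [-251.66818833 -152.33288861]
```

View pics/w4.png

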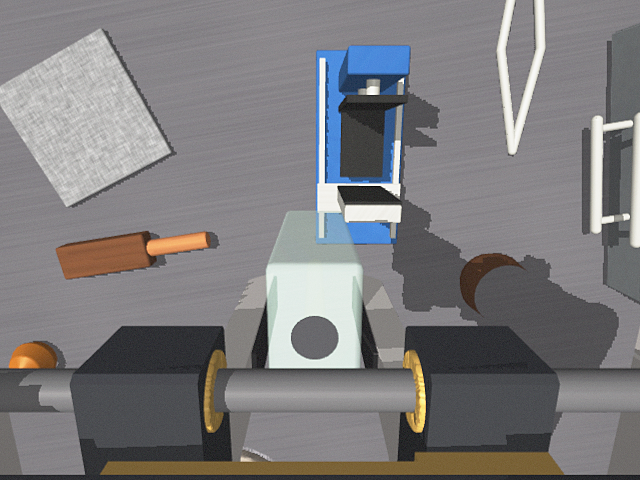

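The wrist view shows the holder along (360,145): the bed at (362,147), the sliding cheek top at (373,212), and the sprung pad at (377,98). It gives holder centre ≈ (517.4, -290.2), yaw -9.2°, bed ≈ 47 mm and jaw ≈ 3 mm.

```bash
python3 -c "
from h import *
st(); plan(529.2,-292.1,240,-99.2)"
```

```text
t 17.2 p [ 471.2 -230.2  308.4] yaw -99.23 F [-0.2  0.6 -4.9] w 36.1 ff 16.0 q [-0.77  0.2   1.29  1.85 -0.21  1.24 -1.15]
[0.0672 0.0518 0.0683] [-0.  0. -0.]
```

Call:
carry_out(deltas="0.28 0.02 0.015 0.01 0 0 0;0.28 0.045 0.035 0.03 0 0 0;0.28 0.065 0.05 0.05 0 0 0;0.28 0.067 0.052 0.065 0 0 0;0.28 0.067 0.052 0.068 0 0 0")

```text
clock: 17.7
tool_pos: [528.7, -291.3, 238.2]
tool_rot: [0.0, 0.997, -0.08, -0.002]
force: [-0.6, 0.3, -5.6]
gripper_width: 35.8
finger_force: 16.0
```

Call:
carry_out(deltas="0.28 0 0 0 0 0 0;0.28 0 0 0 0 0 0;0.28 0 0 0 0 0 0")

```text
clock: 18.0
tool_pos: [529.6, -291.5, 241.4]
tool_rot: [-0.0, 0.997, -0.079, 0.001]
force: [0.3, 0.2, -4.1]
gripper_width: 36.0
finger_force: 16.0
```

```bash
python3 -c "
from h import *
st(); plan(529.2,-292.1,122,-99.2)"
```

```text
t 18.0 p [ 529.6 -291.5  241.4] yaw -99.1 F [ 0.3  0.2 -4.1] w 36.0 ff 16.0 q [-0.39  0.46  1.08  1.77 -0.44  1.18 -0.91]
[-0.0004  0.0007  0.1194] [-0.  -0.1  0.1]
```

Call:
carry_out(deltas="0.28 0 0.0005 0.02 0 0 0;0.28 0 0.0005 0.045 0 0 0;0.28 0 0.0005 0.07 0 0 0;0.28 0 0.0005 0.09 0 0 0;0.28 0 0.0005 0.1 0 0 0")

```text
clock: 18.5
tool_pos: [529.0, -291.9, 139.6]
tool_rot: [-0.0, 0.997, -0.08, -0.0]
force: [0.4, 1.2, -5.5]
gripper_width: 35.9
finger_force: 16.0
```

Call:
carry_out(deltas="0.28 0 0 0.006 0 0 0;0.28 0 0 0.012 0 0 0;0.28 0 0 0.017 0 0 0;0.28 0 0 0.018 0 0 0;0.28 0 0 0.018 0 0 0")

```text
clock: 19.0
tool_pos: [529.2, -292.9, 122.6]
tool_rot: [0.0, 0.997, -0.08, 0.0]
force: [-0.4, 0.3, -5.5]
gripper_width: 36.0
finger_force: 16.0
```

```bash
python3 -c "
from h import *
st(); plan(529.2,-292.1,117,-99.2)"
```

```text
t 19.0 p [ 529.2 -292.9  122.6] yaw -99.17 F [-0.4  0.3 -5.5] w 36.0 ff 16.0 q [-0.29  0.58  0.96  1.88 -0.57  0.98 -0.81]
[-0.0001 -0.0008  0.0056] [ 0. -0.  0.]
```

Call:
carry_out(deltas="0.28 0 -0.0005 0.002 0 0 0;0.28 0 -0.0005 0.004 0 0 0;0.28 0 -0.0005 0.004 0 0 0")

```text
clock: 19.3
tool_pos: [529.1, -292.2, 118.2]
tool_rot: [-0.0, 0.997, -0.08, -0.0]
force: [-0.1, 0.3, -4.5]
gripper_width: 35.7
finger_force: 16.0
```

Call:
carry_out(deltas="0.28 0 0 0.001 0 0 0;0.28 0 0 0.0015 0 0 0;0.28 0 0 0.0015 0 0 0;0.28 0 0 0.0015 0 0 0")

```text
clock: 19.7
tool_pos: [529.1, -292.3, 116.9]
tool_rot: [0.0, 0.997, -0.08, -0.0]
force: [0.7, -0.3, -5.3]
gripper_width: 36.3
finger_force: 16.0
```

Call:
carry_out(deltas="0.28 0 0 0.001 0 0 0;0.28 0 0 0.001 0 0 0;0.28 0 0 0.001 0 0 0")

```text
clock: 20.0
tool_pos: [529.1, -292.3, 115.9]
tool_rot: [0.0, 0.997, -0.08, -0.0]
force: [-0.1, 0.4, -5.1]
gripper_width: 35.7
finger_force: 16.0
```

Call:
carry_out(deltas="0.28 0 0 0.001 0 0 0;0.28 0 0 0.001 0 0 0;0.28 0 0 0.001 0 0 0")

```text
clock: 20.3
tool_pos: [529.1, -292.3, 114.9]
tool_rot: [0.0, 0.997, -0.08, -0.0]
force: [1.0, -0.2, -4.6]
gripper_width: 36.0
finger_force: 16.0
```

Call:
carry_out(deltas="0.28 0 0 0.0007 0 0 0;0.28 0 0 0.0007 0 0 0;0.28 0 0 0.0007 0 0 0")

```text
clock: 20.6
tool_pos: [529.1, -292.3, 114.2]
tool_rot: [0.0, 0.997, -0.08, -0.0]
force: [-0.2, -0.5, -5.1]
gripper_width: 35.8
finger_force: 16.0
```

Call:
carry_out(deltas="0.28 0 0 0.0007 0 0 0;0.28 0 0 0.0007 0 0 0;0.28 0 0 0.0007 0 0 0")

```text
clock: 20.9
tool_pos: [529.2, -292.4, 113.5]
tool_rot: [0.0, 0.997, -0.08, 0.0]
force: [-0.4, -0.2, -2.3]
gripper_width: 36.2
finger_force: 16.0
```

Call:
carry_out(deltas="0.28 0 0 0.0007 0 0 0;0.28 0 0 0.0007 0 0 0;0.28 0 0 0.0007 0 0 0")

```text
clock: 21.2
tool_pos: [529.7, -292.4, 113.3]
tool_rot: [0.0, 0.997, -0.08, 0.001]
force: [-0.3, 1.8, 5.7]
gripper_width: 35.9
finger_force: 16.0
```

Call:
carry_out(deltas="0.55 0 0 0 0 0 0;0.8 0 0 0 0 0 0;0.9 0 0 0 0 0 0;0.9 0 0 0 0 0 0;0.9 0 0 0 0 0 0")

```text
clock: 21.7
tool_pos: [529.1, -292.3, 112.7]
tool_rot: [0.0, 0.997, -0.08, -0.0]
force: [0.7, 0.2, 0.2]
gripper_width: 72.4
finger_force: 0.0
```

Call:
carry_out(deltas="0.9 0 0 -0.02 0 0 0;0.9 0 0 -0.06 0 0 0;0.9 0 0 -0.1 0 0 0;0.9 0 0 -0.14 0 0 0;0.9 0 0 -0.16 0 0 0")

```text
clock: 22.2
tool_pos: [529.6, -293.1, 275.9]
tool_rot: [0.0, 0.997, -0.08, 0.001]
force: [0.1, -0.0, -0.7]
gripper_width: 84.9
finger_force: 0.0
```

Call:
carry_out(deltas="0 -0.04 0 0 0 0 0;0 -0.08 0 0 0 0 0;0 -0.11 0 0 0 0 0;0 -0.11 0 0 0 0 0;0 -0.11 0 0 0 0 0")

```text
clock: 22.7
tool_pos: [421.0, -274.0, 273.0]
tool_rot: [-0.001, 0.997, -0.079, 0.001]
force: [0.7, 0.4, 1.2]
gripper_width: 48.0
finger_force: 0.0
```

```bash
cat >> hold.py <<'E'
G=np.array([517.4,-290.2]); a=np.radians(-9.2); e=np.array([np.cos(a),np.sin(a)]); f=np.array([-e[1],e[0]])
g=near&(z>149)&(z<163); k=cv2.morphologyEx(g.astype(np.uint8),cv2.MORPH_OPEN,np.ones((3,3))); cc=max(cv2.findContours(k,0,1)[0],key=cv2.contourArea).reshape(-1,2); P=W[cc[:,1],cc[:,0]]
r=cv2.minAreaRect(P[:,:2].astype(np.float32)); d=np.array(r[0])-G; print('vase',r,'z',np.nanmedian(P[:,2]),'in holder',d@e,d@f)
d=np.array(o['tool_pos'])[:2]-G; print('tcp in holder',d@e,d@f)
p=G-76*e; plan(p[0],p[1],132,-99.2)
E
python3 hold.py w5.png
```

```text
t 22.7 p [ 421. -274.  273.] yaw -99.09 F [0.7 0.4 1.2] w 48.0 ff 0.0 q [-0.7   0.16  1.3   1.95 -0.17  1.16 -1.06]
base px [315. 200.] c [ 427.7 -275.8] [98.3 39.6] 80.9 z 14.6
base px [317.  77.] c [ 552.9 -296.6] [ 99.1 140.2] 81.0 z 14.7
bluetop px [318.   2.] c [ 582.7 -301.2] [49.4  2.5] 80.9 z 142.8
jawtop px [317.  32.] c [ 564.1 -297.9] [49.6  6.6] 80.9 z 143.1
jawtop px [315. 166.] c [ 471.2 -282.8] [50.  19.2] 80.9 z 143.4
padtop px [340.  33.] c [ 561.6 -314.3] [16.1  6.5] 79.7 z 143.1
padtop px [307.  31.] c [ 565.2 -291.6] [17.   6.4] 81.5 z 143.4
bed px [315. 132.] c [ 497.7 -287.4] [44.4  9.5] 80.9 z 46.4
bed z [44.81354146 46.28994605 47.45325124]
base along [447.69752419 663.57575397] across [-251.55154461 -152.16298684]
vase ((529.5234375, -291.8635559082031), (35.941856384277344, 57.48452377319336), 80.58252716064453) z 154.34058053763985 in holder 12.233456107991111 0.2961532204439863
tcp in holder -97.74958145625027 0.6222158360979285
[0.0212 0.0005 0.1411] [-0.  -0.1  0.1]
```

View pics/w5.png

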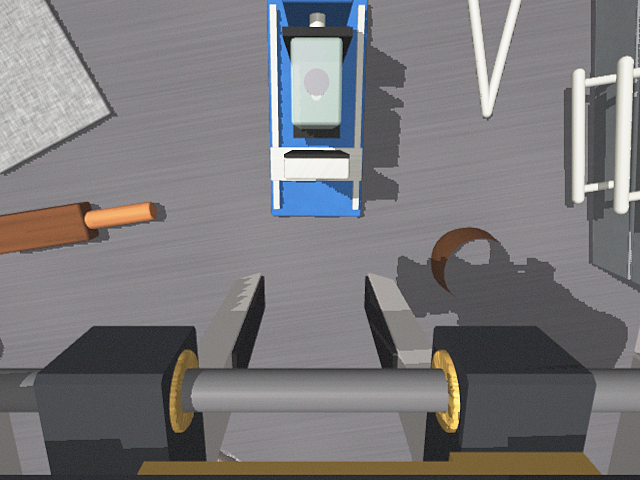

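The vase stands square at (317,82) in the picture, 12 mm along the holder and within 0.3 mm of the middle. Next I push the cheek.

Call:
carry_out(deltas="0 0.017 0.0005 0.04 0 0 0;0 0.017 0.0005 0.08 0 0 0;0 0.017 0.0005 0.12 0 0 0;0 0.017 0.0005 0.141 0 0 0;0 0.017 0.0005 0.141 0 0 0")

```text
clock: 23.25
tool_pos: [435.8, -278.2, 128.9]
tool_rot: [0.0, 0.997, -0.081, -0.003]
force: [-0.7, 0.1, -0.2]
gripper_width: 4.0
finger_force: 0.0
```

Call:
carry_out(deltas="0 0 0 0 0 0 0;0 0 0 0 0 0 0;0 0 0 0 0 0 0")

```text
clock: 23.55
tool_pos: [438.1, -278.2, 132.9]
tool_rot: [0.0, 0.997, -0.08, 0.001]
force: [0.0, -0.3, 0.1]
gripper_width: 0.6
finger_force: 0.0
```

```bash
cat > j.py <<'E'
from h import *
o=st(); G=np.array([517.4,-290.2]); a=np.radians(-9.2); e=np.array([np.cos(a),np.sin(a)]); f=np.array([-e[1],e[0]])
d=np.array(o['tool_pos'])[:2]-G; print('tcp in holder',d@e,d@f)
E
python3 j.py
```

```text
t 23.55 p [ 438.1 -278.2  132.9] yaw -99.15 F [ 0.  -0.3  0.1] w 0.6 ff 0.0 q [-0.38  0.42  1.04  2.07 -0.47  0.91 -0.81]
tcp in holder -80.22769350315363 -0.8758169648098753
```

Call:
carry_out(deltas="0 0.004 0 0 0 0 0;0 0.008 0 0 0 0 0;0 0.012 0 0 0 0 0;0 0.014 0 0 0 0 0;0 0.015 0 0 0 0 0")

```text
clock: 24.05
tool_pos: [452.0, -280.3, 131.7]
tool_rot: [-0.0, 0.997, -0.08, -0.0]
force: [-1.5, 2.6, 1.6]
gripper_width: 0.3
finger_force: 1.3
```

Call:
carry_out(deltas="0 0.002 0 0 0 0 0;0 0.004 0 0 0 0 0;0 0.006 0 0 0 0 0;0 0.008 0 0 0 0 0;0 0.01 0 0 0 0 0")

```text
clock: 24.55
tool_pos: [461.9, -282.0, 131.7]
tool_rot: [0.0, 0.997, -0.08, -0.0]
force: [-1.2, -0.4, -1.9]
gripper_width: 0.7
finger_force: 1.3
```

```bash
python3 j.py
```

```text
t 24.55 p [ 461.9 -282.   131.7] yaw -99.17 F [-1.2 -0.4 -1.9] w 0.7 ff 1.3 q [-0.35  0.46  1.01  2.02 -0.49  0.93 -0.81]
tcp in holder -56.09221720754646 -0.7653535950850264
```

Call:
carry_out(deltas="0 0.002 0 0 0 0 0;0 0.004 0 0 0 0 0;0 0.006 0 0 0 0 0;0 0.008 0 0 0 0 0;0 0.009 0 0 0 0 0")

```text
clock: 25.05
tool_pos: [471.0, -283.4, 131.8]
tool_rot: [0.0, 0.997, -0.08, -0.0]
force: [-2.6, -0.1, -1.2]
gripper_width: 0.8
finger_force: 1.3
```

Call:
carry_out(deltas="0 0.001 0 0 0 0 0;0 0.002 0 0 0 0 0;0 0.003 0 0 0 0 0;0 0.004 0 0 0 0 0")

```text
clock: 25.45
tool_pos: [474.1, -283.9, 131.8]
tool_rot: [-0.0, 0.997, -0.08, -0.0]
force: [-6.2, 2.5, 2.8]
gripper_width: 0.5
finger_force: 3.6
```

```bash
python3 j.py; sed -i 's/^p=G-76.*//' hold.py; python3 hold.py w6.png | egrep "jawtop|vase|padtop"
```

```text
t 25.45 p [ 474.1 -283.9  131.8] yaw -99.19 F [-6.2  2.5  2.8] w 0.5 ff 3.6 q [-0.34  0.48  1.    1.99 -0.51  0.94 -0.81]
tcp in holder -43.70749877733723 -0.7250990404021325
jawtop px [315.  89.] c [ 564.4 -298.3] [50.2  6.2] 80.6 z 143.1
jawtop px [315. 265.] c [ 493.  -286.3] [50.1 21. ] 81.0 z 143.7
padtop px [363.  92.] c [ 560.  -317.2] [9.8 5.9] 51.3 z 143.4
padtop px [316.  89.] c [ 564.4 -299.1] [26.2  5.9] 81.0 z 143.6
vase ((531.5860595703125, -292.2674560546875), (36.21681213378906, 58.177528381347656), 80.67229461669922) z 154.1129441688377 in holder 14.334121189865334 0.2272232047419213
```

Call:
carry_out(deltas="0 0.0006 0 0 0 0 0;0 0.0012 0 0 0 0 0;0 0.0018 0 0 0 0 0;0 0.0024 0 0 0 0 0;0 0.0024 0 0 0 0 0")

```text
clock: 26.0
tool_pos: [476.4, -284.3, 131.8]
tool_rot: [-0.0, 0.997, -0.08, -0.001]
force: [-8.5, 1.9, 5.2]
gripper_width: 0.7
finger_force: 4.1
```

Call:
carry_out(deltas="0 0.0005 0 0 0 0 0;0 0.001 0 0 0 0 0;0 0.0015 0 0 0 0 0;0 0.0015 0 0 0 0 0")

```text
clock: 26.4
tool_pos: [477.4, -284.5, 131.7]
tool_rot: [-0.0, 0.997, -0.08, -0.001]
force: [-10.6, 3.5, 6.6]
gripper_width: 0.9
finger_force: 5.4
```

```bash
python3 j.py; python3 hold.py w7.png | egrep "jawtop|vase"
```

```text
t 26.4 p [ 477.4 -284.5  131.7] yaw -99.2 F [-10.6   3.5   6.6] w 0.9 ff 5.4 q [-0.34  0.49  1.    1.98 -0.51  0.94 -0.81]
tcp in holder -40.37103439374557 -0.7347010226674303
jawtop px [314.  91.] c [ 566.5 -298.5] [50.1  6.1] 80.7 z 143.5
jawtop px [315. 265.] c [ 496.3 -286.9] [50.1 21.1] 80.9 z 143.7
vase ((534.8974609375, -292.7779846191406), (36.19598388671875, 58.246761322021484), 80.61560821533203) z 154.05066355325965 in holder 17.68454948086376 0.25269272792489267
```

Call:
carry_out(deltas="0 -0.005 0 0 0 0 0;0 -0.015 0 0 0 0 0;0 -0.03 0 0 0 0 0;0 -0.04 0 -0.03 0 0 0;0 -0.04 0 -0.08 0 0 0")

```text
clock: 26.95
tool_pos: [436.2, -277.6, 210.8]
tool_rot: [-0.001, 0.997, -0.081, -0.002]
force: [1.1, 0.0, -0.2]
gripper_width: 0.6
finger_force: 0.0
```

Call:
carry_out(deltas="0 0 0 -0.03 0 0 0;0 0 0 -0.06 0 0 0;0 0 0 -0.06 0 0 0;0 0 0 -0.06 0 0 0")

```text
clock: 27.35
tool_pos: [439.3, -277.9, 271.7]
tool_rot: [-0.001, 0.997, -0.08, 0.001]
force: [0.7, 0.3, 0.4]
gripper_width: 0.2
finger_force: 0.0
```

```bash
python3 j.py; python3 hold.py w8.png | egrep "jawtop|vase"; python3 -c "
from h import *
c=read_camera('scene'); save('s8.png',c['color'])"
```

```text
t 27.35 p [ 439.3 -277.9  271.7] yaw -99.12 F [0.7 0.3 0.4] w 0.2 ff 0.0 q [-0.62  0.23  1.26  1.91 -0.24  1.17 -1.  ]
tcp in holder -79.1129114784442 -0.30351775064820546
jawtop px [316.  55.] c [ 566.3 -298.3] [49.4  6.4] 80.7 z 143.5
jawtop px [315. 157.] c [ 496.8 -287. ] [50.  17.9] 80.9 z 143.8
vase ((534.7926635742188, -293.10235595703125), (35.6573600769043, 57.921932220458984), 79.94522094726562) z 154.6093023662753 in holder 17.632961077839955 -0.08426110996556582
```

View pics/s8.png

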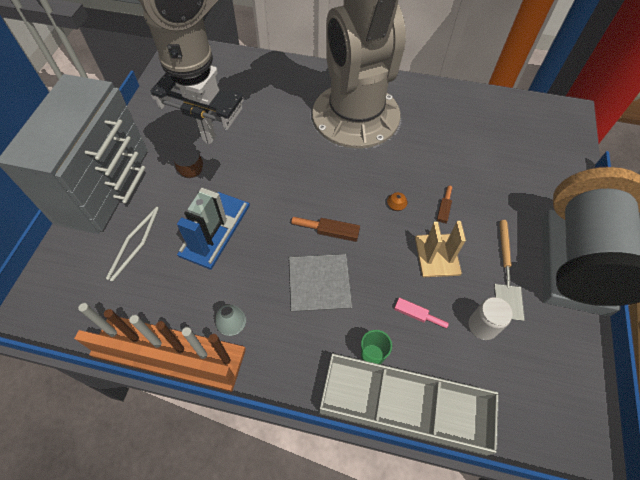

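The vase is upright between the cheeks at (207,215), the paddle lies flat on the bench at (325,228), the other things are undisturbed, and the robot touches nothing.

```bash
python3 -c "
from station import sign_off
print(sign_off())"
```

```text
the job is handed in; nothing more can be done
None
```

The job is handed in at about 27 s: the paddle lies flat on the bench, and the vase went by way of the felt pad into the holder, where it stands square and snug between the cheeks, with the jaw at about 28 mm.

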